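# Start the clamp nut on the tablet packer's stud

### The arm

A 6-joint arm with a two-finger parallel gripper is mounted at the origin on the work surface. World frame = base frame: x ahead of the robot, y to its left, z up, the work surface at z = 0. Lengths are in m, angles in rad, forces in N, time in s.
With the tool pointing down it reaches from about 0.25 to 0.775 m from the base axis. Payload 4 kg.
Tool frame: the origin (TCP) lies midway between the tips of the shut fingers; the grasp point (between the pads) lies 19 mm behind it; z points along the fingers, y is the direction in which the jaws open and shut (so a half turn about z gives the same grasp; the last joint's range is limited). The gripper opens to 94 mm and grips with 3 to 60 N. Pads are 16 mm wide; open, the fingers measure 119 mm over their backs; the gripper's body (75 mm by 177 mm) begins 78 mm behind the grasp point.
Start: joints at [1.187, 0.087, 1.371, -0, 1.684, -0.103], TCP at [0.152, 0.528, 0.206] pointing down, gripper open.
Joint ranges: [-3.1, 3.1], [-0.76, 2.03], [0.27, 2.55], [-1.08, 4.22], [0.17, 2.65], [-2.57, 2.57]. Speed limits (rad/s): [2.79, 2.79, 3.14, 3.14, 3.14, 3.14].

### API

Orientations are given as [roll, pitch, yaw] about the fixed x, y, z axes, in that order (R = Rz(yaw) Ry(pitch) Rx(roll)).
In Python, from bench import robot, cams gives the robot as it stands.
- The arm moves only by the tool step_arm, never from a script. Its argument "plan" is a list that holds one entry, the list of rows, each a list of 5 numbers: the shift along the world's x, y, z in mm, then the turn about the world's z in rad, then the opening in per cent of the stroke, from 0 (shut) to 100 (fully open). In form: [[[tx, ty, tz, turn, fingers], ...]]. A call has 1 to 8 rows; each row is the pose to reach, as a shift and turn from the pose commanded when the call began; what a row does not reach only later rows make up. A row lasts 1/12 s, in which the tool goes at most 41.7 mm and 7.16 degrees, less where a joint would pass 70% of its speed; a pose out of reach is approached as far as the arm can. A call with a gripper value outside its range is refused whole. The fingers move at their own pace and stop on an object; the grip force is fixed at half the most. Time passes only in rows, so rows that repeat a pose let the fingers close. It gives the time, the measured TCP pose, the force and the opening at its end, in the units of the state.
- robot.get_obs(): the state, without advancing time (a new reading comes with each control period).
- cams.snapshot(name): name is "scene" or "top" or "wrist"; returns a dict with "frame" (384x512x3 uint8, red, green, blue), "camera_matrix" (3x3 intrinsics, pixels), "k1" (the pictures are not rectified: a ray, as slopes to the right and down, at radius r is drawn at 1 + k1 r^2 times it, then the intrinsics apply), "origin" and "attitude" of the camera in the world; the wrist camera has in their place "T_tool_cam" (4x4, takes a point from camera to tool coordinates, whose origin is the TCP and whose axes are the flange's). Camera axes: x right, y down, z forward; pixel columns grow to the right and rows downward; lengths in m; the calibration is good to about 2 mm. A picture is of the moment at which its call begins: read the wrist's pose just before it. There is no depth.
- robot.close_job(): hands the job in, once; it reports no verdict.
The state is a dict: "time": time; "joint_positions": joint angles; "qvel": joint speeds; "joint_torque": joint torques, N m; "tool_pos": TCP position; "ee_rot": TCP orientation; "wrist_force": force on the tool from outside, world axes, zero at the start; "wrist_torque": the same for the moment, N m; "width": finger opening in m.
Only numpy, scipy, OpenCV 4.12 (cv2) and the standard library are available. Lean on these libraries where they do the work, as an engineer would, in place of code of your own. Each camera call takes 0.05 s, during which the arm holds its last target. There are 200 camera calls.

### The job

Put the large grey flanged hex nut, flange down, on the stud of the tablet packing unit. Back it off anticlockwise under light pressure until its thread drops in, then tighten it clockwise until the sprung disc under it is pressed fully down, and let go. Never force it, and leave everything else where it is.

Things in the scene. Friction and masses are not known exactly. Their poses are not given: they have to be found in the camera images.
- nut: Loose plain grey plastic nut, flange down on the table: hex 46 mm across flats, 53 across corners, 34 tall in all; the lowest 4 mm is a round flange 54 across; 60 g. Origin: centre of its underside; z up along the bore. The flats' normals lie at 0, 60, 120.. degrees from its x axis. In the 32 mm bore, open at both ends, three thread lugs 20 degrees wide, undersides 5 mm up, leave 22.4 mm free.
- stud_axis (a point): On the axis of the fixed steel stud, level with the top of the resting disc, 60 mm above the table; z up, x to the unit's far end. The nut's origin is about 8 mm above this point while its lugs ride on the thread tops (up to 11.5 on the stops), and 0 to 1.5 mm above it once they have dropped into the gaps. Lugs that land over the gaps drop at once.
- stud_top (a point): Tip of the stud, 28 mm above stud_axis. The stud is 20 mm thick; its top 16 mm is a plain pilot, tapered over the last 8 mm to 10 mm. Below is a coarse right-hand thread with three starts, 30 mm outside, 22.5 mm advance a turn, with a level top. Where around the stud the threads start differs each time and is not given.
- thread_top (a point): On the axis, level with the thread's top, 12 mm above stud_axis. Each third of a turn, clockwise from above: thread top (80 degrees), a thin stop 3.5 mm higher, a gap (36 degrees). Riding lugs turned clockwise jam on the stops; turned anticlockwise they fall into the gaps within about 105 degrees, and jam some 16 degrees farther. From there the nut screws down in 70 to 100 degrees clockwise.
- disc (a joint): How far the sprung white disc (90 mm across) under the nut is pressed down, m: 0 at rest, 0.003 fully down against its stop. The spring pushes back with 3 N at rest and 10 N fully down, so the nut turns easily (under 0.15 N m); then it stops firmly, and turning a few degrees farther would force it. The thread has 1.4 mm of play: the disc must stay down by the nut alone after letting go, not by pushing. The stud holds the tightened nut by friction.
- disc_top (a point): Centre of the disc's top face (on the stud's axis); it goes down with the disc.
- unit: The white packing unit, fixed: 340 x 200 mm, 48 mm high, a tray of tablet cells (to 54 mm) on its far half. The stud is 100 mm from its near short side, midway across. Origin: under the stud, on the table, x towards its far end.
- cover: Bystander: a loose white plastic plate, 85 x 65 x 8 mm, lying on the unit's cell tray; origin under its centre.
- pill_bottle: Bystander: amber jar, 48 mm across, 85 mm tall; origin under its centre.
- tall_bottle: Bystander: white bottle, 60 mm across, 130 mm tall; origin under its centre.
- cassette: Bystander: blue open box, 70 x 100 x 50 mm; origin under its centre.
- spatula: Bystander: spatula lying on the table, 190 mm long.
- spacer: Bystander: small grey ring, 32 mm across, 10 mm high; origin under its centre.
- cup: Bystander: clear cup, 60 mm across, 55 mm tall; origin under its centre.
- small_nut: Bystander: small steel hex nut, 24 mm across flats, 12 mm high; not the one to use.
Mind the look-alikes: they are no part of the job. Of the things like the nut, leave any that is blue; of the rest the smaller one is meant.

How it is judged:
At the end, for the whole second after the job is handed in: The nut stands upright (within 0.08 rad) on the stud's axis (within 3 mm), threaded down more than 1.2 mm below the resting disc's level, at rest and released, and holds the sprung disc down by more than 2 mm of its 3 mm (value of joint disc above 0.002 m and horizontal distance between nut and stud_axis below 0.003 m and z of nut in the frame of stud_axis below -0.0012 m and angle between nut's own z axis and vertical below 0.08 rad and linear speed of nut below 0.01 m/s); the robot touches nothing.
It fails at once if the nut is forced on the stud or disc (more than 100 N between nut and unit) (contact force between nut and unit above 100 N).
It fails at once if a bystander is moved more than 20 mm (distance of any of cover, pill_bottle, tall_bottle, cassette, spatula, spacer, cup, small_nut from where it was at the start of the episode above 0.02 m).
It also fails if it takes over 64 s, if anything falls off the work surface, if the arm or the gripper's body presses on something with over 40 N, if the wrist force passes 120 N, or if a joint passes its speed limit or range.

## Working session

There is one attempt and no reset: what is moved stays moved. The work goes in short steps, Python scripts to look and compute and a tool call to move; the robot and the scene stay as the last step left them, time stands still between calls to the robot, and variables do not carry over. Pictures are saved under pics/ and viewed, about 8 in all and at most 12, crops included, and the job is handed in when it is done.

Besides the shell and the picture viewer there is one more tool, called after ">>>" in YAML: its name, and indented under it one key for each argument. step_arm: Moves the arm, as the interface text tells. Its arguments: {"type":"object","properties":{"plan":{"type":"array"}},"required":["plan"]}

```bash
mkdir -p pics; cat > h.py <<'E'
import numpy as np, cv2
from scipy.spatial.transform import Rotation as R
from bench import robot, cams
def snap(n,f):
    o=robot.get_obs(); s=cams.snapshot(n); cv2.imwrite('pics/'+f,s['frame'][:,:,::-1]); 
    import pickle; s['obs']=o; pickle.dump(s,open('pics/'+f+'.pkl','wb')); return s
def load(f):
    import pickle; return pickle.load(open('pics/'+f+'.pkl','rb'))
def cam(s):
    if 'T_tool_cam' in s:
        T=np.eye(4); o=s['obs']; r=np.array(o['ee_rot'])
        T[:3,:3]=R.from_euler('xyz',r).as_matrix() if r.size==3 else r.reshape(3,3)
        T[:3,3]=o['tool_pos']; T=T@np.array(s['T_tool_cam']); return T[:3,3],T[:3,:3]
    a=np.array(s['attitude']); return np.array(s['origin']),(R.from_euler('xyz',a).as_matrix() if a.size==3 else a)
def px(s,u,v,z):
    K=np.array(s['camera_matrix']); o,A=cam(s)
    p=cv2.undistortPoints(np.array([[[u,v]]],float),K,np.array([s['k1'],0,0,0.]))[0,0]
    d=A@np.array([p[0],p[1],1]); return o+d*(z-o[2])/d[2]
def proj(s,P):
    K=np.array(s['camera_matrix']); o,A=cam(s); q=(np.array(P)-o)@A
    return cv2.projectPoints(q.reshape(-1,1,3),np.zeros(3),np.zeros(3),K,np.array([s['k1'],0,0,0.]))[0][:,0]
E
python3 - <<'E'
from h import *
a=snap('top','top.png'); b=snap('scene','scene.png')
for s in(a,b): print(s['camera_matrix'],s['k1'],s['origin'],s['attitude'])
print(a['obs'])
for n in('top','scene'):
    i=cv2.imread(f'pics/{n}.png'); cv2.imwrite(f'pics/{n}2.png',cv2.resize(i,(800,600),interpolation=cv2.INTER_CUBIC))
E
```

```text
[[365.1088796    0.         250.5305019 ]
 [  0.         365.1088796  190.43661221]
 [  0.           0.           1.        ]] -0.045339591925036775 [ 0.38913203 -0.01827062  1.05608628] [-2.97839495e+00 -1.29111911e-03 -1.56914182e+00]
[[351.19858996   0.         254.87501172]
 [  0.         351.19858996 189.78386697]
 [  0.           0.           1.        ]] 0.03223629418810288 [1.20816435 0.18775397 0.911477  ] [-2.43978848  0.00843435  1.87275471]
{'time': 0.0, 'joint_positions': array([ 1.18686137e+00,  8.79403948e-02,  1.37223975e+00, -1.88059355e-05,
        1.68358619e+00, -1.03079837e-01]), 'qvel': array([ 0.00021361,  0.00046369, -0.00048038,  0.00089899, -0.00074987,
       -0.00021239]), 'joint_torque': array([ 1.92591098e-03, -3.40176451e+01, -3.02432513e+01,  7.18710688e-02,
        3.29413265e-02, -1.76400563e-04]), 'tool_pos': array([0.15224288, 0.52794339, 0.20431952]), 'ee_rot': array([-3.13942859e+00, -2.05074136e-04,  2.86073522e+00]), 'wrist_force': array([-0.68549413,  0.03405004, -1.34102547]), 'wrist_torque': array([-0.00910942, -0.03176165,  0.00177821]), 'width': 0.09416528929212438}
```

View pics/top2.png

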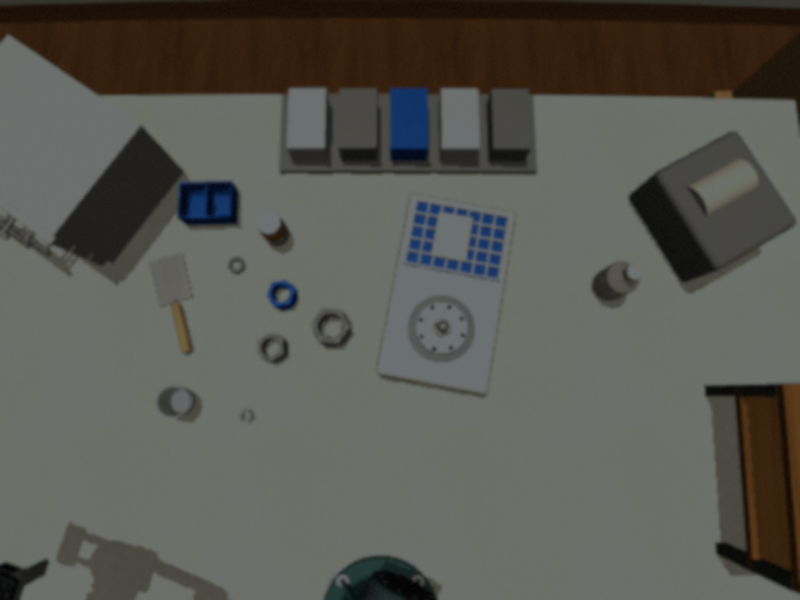

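View pics/scene2.png

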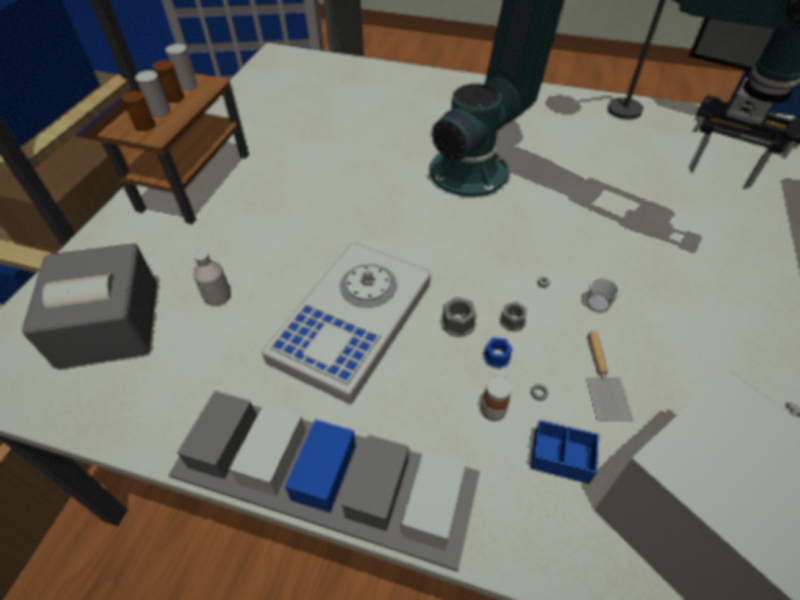

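The top view shows two grey nuts, the larger at (332,327) and the smaller at (273,348), a blue nut at (283,295), and the stud at (442,327). The small steel nut is at (248,415). I'll measure these next.

```bash
python3 - <<'E'
from h import *
t=load('top.png'); s=load('scene.png'); k=512/800
for n,a,b,z in[('nut',(273,348),(513,316),.02),('bignut',(332,327),(459,317),.02),('blue',(283,295),(498,352),.017),('studtip',(442,326),(369,279),.088),('disc',(441,328),(368,284),.06)]:
    print(n,px(t,a[0]*k,a[1]*k,z).round(4),px(s,b[0]*k,b[1]*k,z).round(4))
print('widths',px(t,258*k,348*k,.02)-px(t,289*k,348*k,.02),px(t,312*k,327*k,.02)-px(t,352*k,327*k,.02))
u=[px(t,x*k,y*k,.048).round(4) for x,y in((379,374),(487,393),(514,211),(413,196))]; print(u)
print(np.linalg.norm(u[1]-u[0]),np.linalg.norm(u[2]-u[1]),[np.degrees(np.arctan2(*(d[1::-1]))) for d in(u[2]-u[1],u[3]-u[0])])
E
```

```text
nut [0.4664 0.1959 0.02  ] [0.4723 0.198  0.02  ]
bignut [0.5051 0.0891 0.02  ] [0.5072 0.0926 0.02  ]
blue [0.5647 0.1813 0.017 ] [0.5675 0.1851 0.017 ]
studtip [ 0.4995 -0.1056  0.088 ] [ 0.5184 -0.0963  0.088 ]
disc [ 0.4992 -0.1063  0.06  ] [ 0.5087 -0.1033  0.06  ]
widths [-0.00019347  0.05655763  0.        ] [-0.00016745  0.07310444  0.        ]
[array([0.4192, 0.0023, 0.048 ]), array([ 0.3864, -0.1866,  0.048 ]), array([ 0.7172, -0.2449,  0.048 ]), array([ 0.7454, -0.0588,  0.048 ])]
0.191726497907827 0.33589809466562914 [np.float64(-9.995134322072705), np.float64(-10.60904985665329)]
```

>>> step_arm:
  plan:
    - [[25,-28,5,-0.12,100],[50,-56,10,-0.24,100],[75,-84,15,-0.36,100],[100,-112,15,-0.48,100],[125,-140,15,-0.6,100],[150,-168,15,-0.72,100],[175,-196,15,-0.84,100],[200,-224,15,-0.96,100]]

```text
time: 0.77
tool_pos: [0.353, 0.3028, 0.2201]
ee_rot: [-3.141, 0.0, 1.895]
wrist_force: [0.1, 0.4, 0.8]
width: 0.0939
```

>>> step_arm:
  plan:
    - [[20,-18,0,-0.12,100],[40,-36,0,-0.24,100],[60,-54,0,-0.36,100],[80,-72,0,-0.48,100],[96,-90,0,-0.56,100],[106,-106,0,-0.56,100],[106,-106,0,-0.56,100],[106,-106,0,-0.56,100]]

```text
time: 1.43
tool_pos: [0.4584, 0.198, 0.2198]
ee_rot: [-3.14, 0.0, 1.339]
wrist_force: [0.2, 0.5, 0.3]
width: 0.0938
```

```bash
python3 - <<'E'
from h import *
w=snap('wrist','w1.png'); print(w['obs']['time'],w['obs']['tool_pos'],w['obs']['ee_rot'],w['T_tool_cam'],w['camera_matrix'],w['k1'],w['obs']['joint_positions'])
print(proj(w,[[.469,.197,.034]]))
cv2.imwrite('pics/w1b.png',cv2.resize(cv2.imread('pics/w1.png'),(800,600),interpolation=cv2.INTER_CUBIC))
E
```

```text
1.4333 [0.45835742 0.19797149 0.21980628] [-3.13998696e+00  3.37613013e-04  1.33903617e+00] [[ 4.85313232e-04 -9.66678136e-01 -2.55994425e-01  7.43052042e-02]
 [ 9.99998916e-01  1.13244588e-04  1.46816337e-03 -3.88453134e-04]
 [-1.39025145e-03 -2.55994860e-01  9.66677143e-01 -1.79111089e-01]
 [ 0.00000000e+00  0.00000000e+00  0.00000000e+00  1.00000000e+00]] [[316.9630288    0.         261.42310036]
 [  0.         316.9630288  192.47821873]
 [  0.           0.           1.        ]] 0.01900722709254619 [ 2.93743654e-01 -2.74195775e-02  1.46021875e+00  5.18475205e-04
  1.71035186e+00  5.25575804e-01]
[[270.57775262 172.76830105]]
```

View pics/w1b.png

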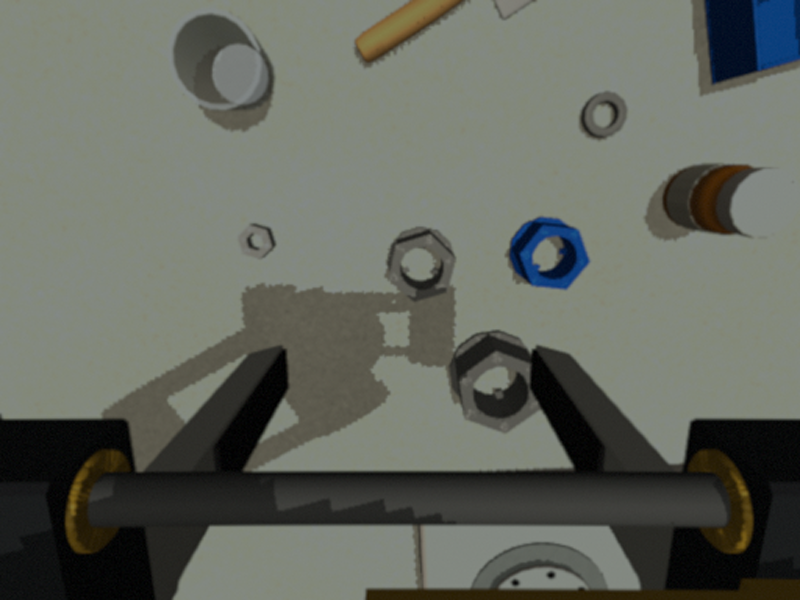

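The wrist view shows the nut at (420,262), with the blue one at (548,252) and the big grey at (495,380). I'll enlarge the nut to get its orientation.

```bash
python3 - <<'E'
import cv2
i=cv2.imread('pics/w1.png')[138:198,232:304]; cv2.imwrite('pics/c1.png',cv2.convertScaleAbs(cv2.resize(i,None,fx=10,fy=10,interpolation=cv2.INTER_CUBIC),alpha=1.4))
E
```

```text
(no output)
```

View pics/c1.png

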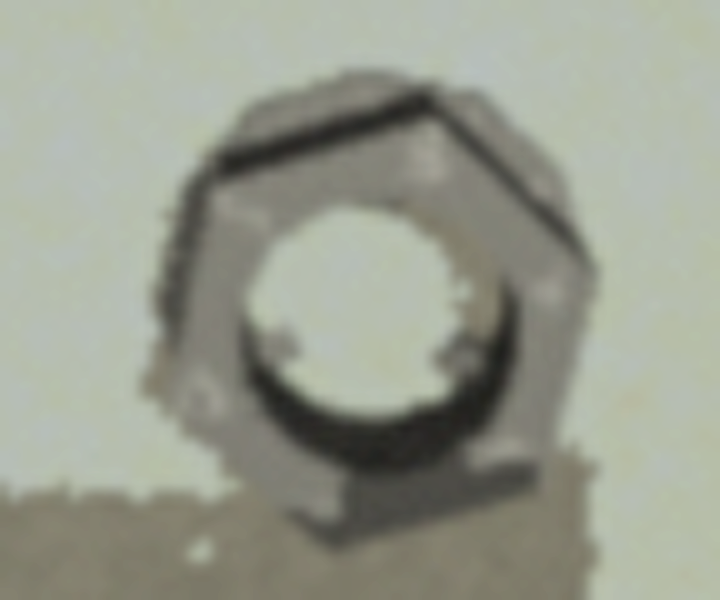

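The enlarged crop shows the hex top corners at about (212,165), (430,100), (592,265), (548,470), (335,540) and (175,385). I'll fit these.

```bash
python3 - <<'E'
from h import *
w=load('w1.png'); c=[(212,165),(430,100),(592,265),(548,470),(335,540),(175,385)]
P=np.array([px(w,232+(a+.5)/10-.5,138+(b+.5)/10-.5,.034) for a,b in c]); m=P.mean(0)
d=(P-m)[:,:2]; a=np.degrees(np.arctan2(d[:,1],d[:,0])); print(m,np.linalg.norm(d,axis=1),a%60)
y=np.degrees(w['obs']['ee_rot'][2])
c=np.degrees(np.angle(np.exp(6j*np.radians(a)).mean()))/6
print('yaw',y,'jaw yaw options (jaw normal yaw-90 = corner+30)',[(c+60*k) for k in range(0,4)])
E
```

```text
[0.46883681 0.20061216 0.034     ] [0.02705182 0.02650394 0.02530816 0.02649656 0.02678051 0.02537797] [3.62248198 5.16261618 2.42076216 4.93935515 5.06749182 3.70986545]
yaw 76.72112112314939 jaw yaw options (jaw normal yaw-90 = corner+30) [np.float64(4.154730003770431), np.float64(64.15473000377042), np.float64(124.15473000377042), np.float64(184.15473000377042)]
```

>>> step_arm:
  plan:
    - [[5,1,-30,-0.11,78],[10.5,2.5,-65,-0.219,78],[10.5,2.5,-100,-0.219,78],[10.5,2.5,-135,-0.219,78],[10.5,2.5,-165,-0.219,78],[10.5,2.5,-190,-0.219,78],[10.5,2.5,-205,-0.219,78],[10.5,2.5,-211,-0.219,78]]

```text
time: 2.15
tool_pos: [0.4656, 0.2015, 0.0062]
ee_rot: [-3.137, 0.004, 1.124]
wrist_force: [-0.4, 1.1, 0.4]
width: 0.0734
```

>>> step_arm:
  plan:
    - [[0,0,0,0,78],[0,0,0,0,45],[0,0,0,0,30],[0,0,0,0,30],[0,0,0,0,30],[0,0,0,0,30],[0,0,0,0,30],[0,0,0,0,30]]

```text
time: 2.82
tool_pos: [0.4698, 0.2013, 0.0107]
ee_rot: [3.14, -0.002, 1.122]
wrist_force: [-0.2, 0.9, 5.5]
width: 0.0457
```

>>> step_arm:
  plan:
    - [[0,0,15,0,30],[0,0,40,0,30],[0,0,75,0,30],[0,0,110,0,30],[0,0,140,0,30],[0,-15,155,0,30],[0,-35,160,0,30],[0,-65,160,0,30]]

```text
time: 3.48
tool_pos: [0.4699, 0.1368, 0.1718]
ee_rot: [3.138, -0.003, 1.125]
wrist_force: [0.2, -0.2, -0.2]
width: 0.046
```

>>> step_arm:
  plan:
    - [[0,-40,0,0,30],[0,-80,0,0,30],[0,-120,0,0,30],[0,-160,0,0,30],[-3,-200,0,0,30],[-6,-240,0,0,30],[-8,-280,0,0,30],[-10,-310,0,0,30]]

```text
time: 4.15
tool_pos: [0.4579, -0.177, 0.169]
ee_rot: [-3.141, 0.001, 1.12]
wrist_force: [0.4, -0.8, -0.9]
width: 0.0457
```

>>> step_arm:
  plan:
    - [[0,-10,0,0,30],[0,-13,0,0,30],[0,-13,0,0,30],[0,-13,0,0,30]]

```text
time: 4.48
tool_pos: [0.459, -0.1858, 0.1693]
ee_rot: [-3.141, -0.001, 1.123]
wrist_force: [0.5, -0.1, -0.1]
width: 0.046
```

```bash
python3 - <<'E'
from h import *
w=snap('wrist','w2.png'); o=w['obs']; print(o['time'],o['tool_pos'],o['ee_rot'],o['wrist_force'],o['wrist_torque'],o['width'],o['joint_positions'])
T=o['tool_pos']
print(proj(w,[[.5,-.105,.088],T]))
cv2.imwrite('pics/w2b.png',cv2.resize(cv2.imread('pics/w2.png'),(800,600),interpolation=cv2.INTER_CUBIC))
E
```

```text
4.4833 [ 0.45900644 -0.18576794  0.16925708] [-3.14089738e+00 -8.69260366e-04  1.12287237e+00] [ 0.47691807 -0.07537073 -0.06180496] [-0.08756447  0.15082758  0.01747345] 0.04595741934787782 [-4.99713472e-01 -2.47744114e-02  1.55743339e+00  8.32731924e-04
  1.60967300e+00 -5.17577585e-02]
[[264.07146146  86.89037558]
 [261.58426092 235.30921345]]
```

View pics/w2b.png

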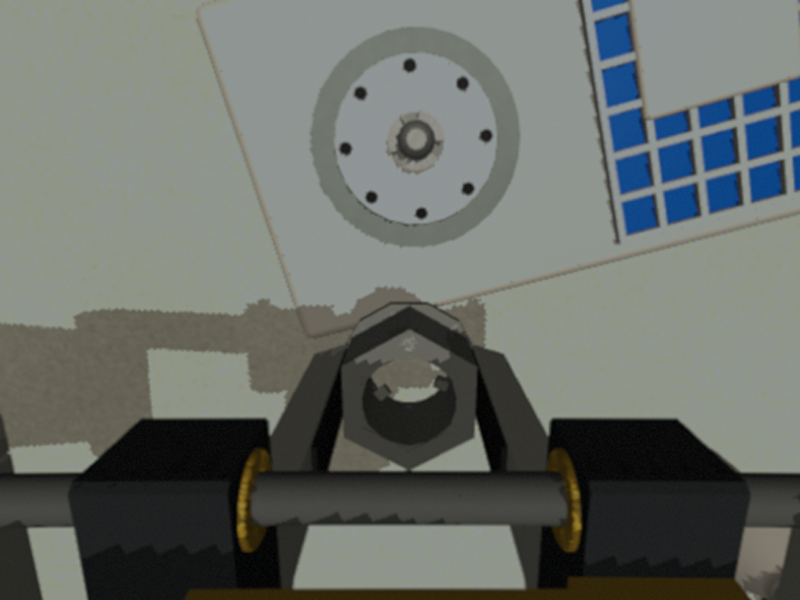

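The wrist view shows the stud tip at (415,138) and the nut held straight between the pads, with its bore near (408,390). I'll make one enlarged composite for exact pixels.

```bash
python3 - <<'E'
import cv2,numpy as np
i=cv2.imread('pics/w2.png'); r=lambda a:cv2.convertScaleAbs(cv2.resize(a,(400,600),interpolation=cv2.INTER_CUBIC),alpha=1.3)
# stud: cols 242..290 rows 52..124 (x8.33); nut: cols 212..312 rows 180..330 (x4)
cv2.imwrite('pics/c2.png',np.hstack([r(i[54:126,242:290]),r(i[180:330,212:312])]))
E
```

```text
(no output)
```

View pics/c2.png

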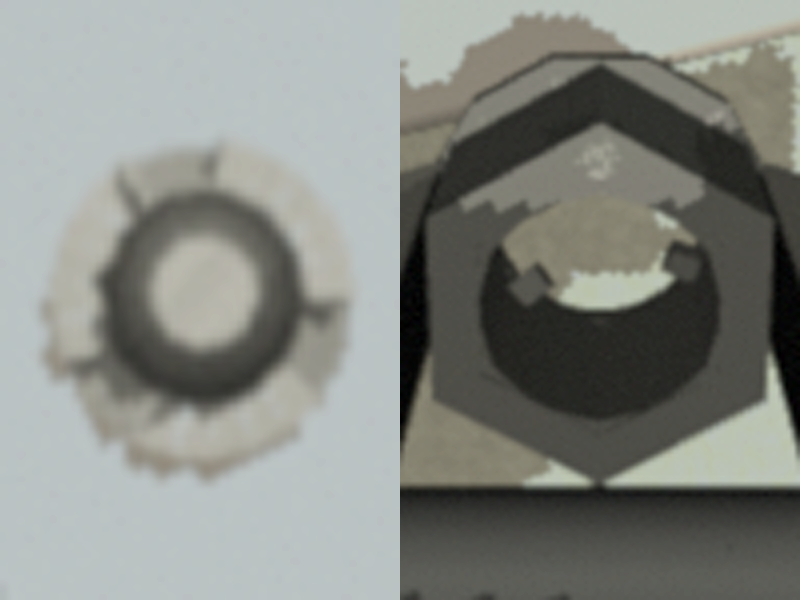

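The stud tip is at (206,293) in the left panel, with gaps at the top, lower right and lower left. On the right, the nut's top hex corners and two lugs, at (530,285) and (685,262), are clear.

```bash
python3 - <<'E'
from h import *
from scipy.optimize import least_squares as LS
w=load('w2.png'); T=w['obs']['tool_pos']; yaw=w['obs']['ee_rot'][2]
N=lambda l:np.array([(212+(a-400+.5)/4-.5,180+(b+.5)/4-.5) for a,b in l])
S=lambda l:np.array([(242+(a+.5)*.12-.5,54+(b+.5)*.12-.5) for a,b in l])
C=N([(600,122),(775,215),(765,402),(600,482),(432,402),(427,218)])
def hexp(p,rad=.046/3**.5): 
    th=yaw+p[3]-np.arange(6)*np.pi/3   # top corner = tool +x dir; clockwise in image
    return np.c_[p[0]+rad*np.cos(th),p[1]+rad*np.sin(th),np.full(6,p[2])]
r=LS(lambda p:(proj(w,hexp(p))-C).ravel(),[T[0],T[1],T[2]+.025,0],x_scale=[.01,.01,.01,.1]); p=r.x
print('nut top',p,'offset from TCP mm',(p[:3]-T)*1e3,'res px',np.abs(r.fun).max())
L=N([(530,285),(685,262)])
def lug(q): 
    th=q[0]+np.array([0,2*np.pi/3]); return np.c_[p[0]+.0135*np.cos(th),p[1]+.0135*np.sin(th),np.full(2,p[2]-.027)]
b=min((LS(lambda q:(proj(w,lug(q))-L).ravel(),[x]) for x in np.arange(0,6.3,.5)),key=lambda r:r.cost); print('lug deg',np.degrees(b.x)%120,'res',b.fun)
tip=S([(206,293)])[0]; print('stud tip',px(w,*tip,.088)); c=px(w,*tip,.088)
print('thread ring c',px(w,*S([(200,305)])[0],.072))
for n,a in [('up L',(125,175)),('up R',(215,160)),('rt T',(330,308)),('rt B',(315,395)),('ll B',(140,430)),('ll T',(65,370))]:
    d=px(w,*S([a])[0],.072)-c; print(n,np.degrees(np.arctan2(d[1],d[0]))%120,np.hypot(*d[:2]))
E
```

```text
nut top [ 4.57614480e-01 -1.88619153e-01  1.92104684e-01  3.95173986e-04] offset from TCP mm [-1.39195877 -2.85121254 22.8476033 ] res px 0.7747621552211399
lug deg [73.60267644] res [ 0.76158909 -0.70047557 -1.13287156 -0.49529873]
stud tip [ 0.50097202 -0.10696703  0.088     ]
thread ring c [ 0.50056791 -0.10699861  0.072     ]
up L 97.43340583778344 0.0142358083057644
up R 59.7467488465532 0.01335354175525764
rt T 92.12594277596351 0.01260621472178995
rt B 56.30456997379612 0.014260130021997816
ll B 96.78284118917884 0.013726111182203045
ll T 59.12276116449584 0.0152563166954182
```

>>> step_arm:
  plan:
    - [[11,20,0,0.03,30],[22,41,0,0.06,30],[33,61,0,0.06,30],[43.5,81.5,0,0.06,30],[43.5,81.5,-25,0.06,30],[43.5,81.5,-50,0.06,30],[43.5,81.5,-60,0.06,30],[43.5,81.5,-60,0.06,30]]

```text
time: 5.2
tool_pos: [0.5002, -0.1033, 0.1063]
ee_rot: [-3.135, 0.0, 1.184]
wrist_force: [0.4, -0.5, -1.0]
width: 0.0459
```

```bash
python3 - <<'E'
from h import *
w=snap('wrist','w3.png'); o=w['obs']; print(o['time'],o['tool_pos'],o['ee_rot'],o['wrist_force'],o['wrist_torque'])
i=w['frame'][:,:,::-1]; cv2.imwrite('pics/c3.png',cv2.convertScaleAbs(cv2.resize(i[180:330,192:332],None,fx=4,fy=4,interpolation=cv2.INTER_CUBIC),alpha=1.5))
s=snap('scene','s3.png'); c=proj(s,[[.501,-.107,.09]])[0].astype(int); print(c)
j=s['frame'][:,:,::-1][c[1]-40:c[1]+35,c[0]-50:c[0]+50]; cv2.imwrite('pics/s3c.png',cv2.convertScaleAbs(cv2.resize(j,None,fx=8,fy=8,interpolation=cv2.INTER_CUBIC),alpha=1.2))
E
```

```text
5.2 [ 0.50024862 -0.10333778  0.1062899 ] [-3.13486374e+00  2.88107820e-04  1.18416120e+00] [ 0.42331656 -0.48384725 -1.01536316] [-0.02700912  0.14186226  0.06989877]
[234 173]
```

View pics/c3.png

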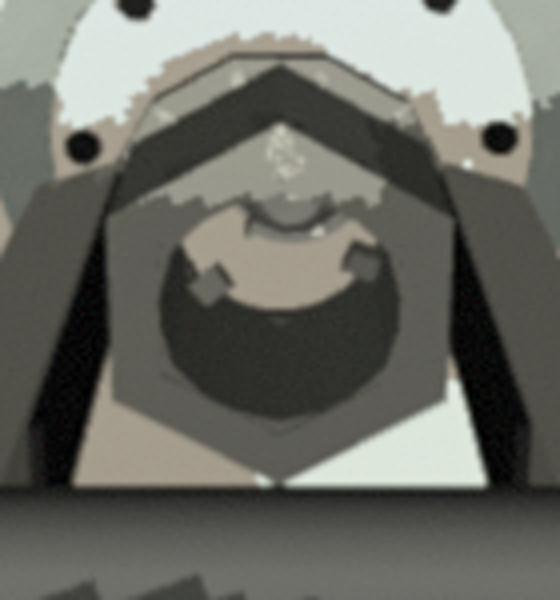

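Through the bore the stud's near edge shows at about (288,232), roughly 7 enlarged pixels right of the nut's centre. I'll compare this with the projected model.

```bash
python3 - <<'E'
from h import *
w=load('w3.png'); o=w['obs']; T=o['tool_pos'].copy(); y=o['ee_rot'][2]
# nut centre from rigid offset in tool frame (3.2 mm along -tool x)
n=np.array([T[0]-.0032*np.cos(y),T[1]-.0032*np.sin(y)]); print(n)
for nm,c in(('nutaxis',n),('stud est',(.50097,-.10697))):
  for z,r in((.088,.005),(.080,.010),(.072,.015)):
    th=np.linspace(0,6.28,181); q=proj(w,np.c_[c[0]+r*np.cos(th),c[1]+r*np.sin(th),np.full(181,z)])
    q=np.c_[(q[:,0]-192)*4+2,(q[:,1]-180)*4+2]; print(nm,z,'x',q[:,0].min().round(),q[:,0].max().round(),'y',q[:,1].min().round(),q[:,1].max().round())
E
```

```text
[ 0.49904198 -0.10630156]
nutaxis 0.088 x 251.0 311.0 y 170.0 227.0
nutaxis 0.08 x 223.0 339.0 y 126.0 236.0
nutaxis 0.072 x 197.0 365.0 y 85.0 244.0
stud est 0.088 x 263.0 323.0 y 170.0 226.0
stud est 0.08 x 235.0 351.0 y 126.0 235.0
stud est 0.072 x 209.0 377.0 y 84.0 243.0
```

View pics/s3c.png

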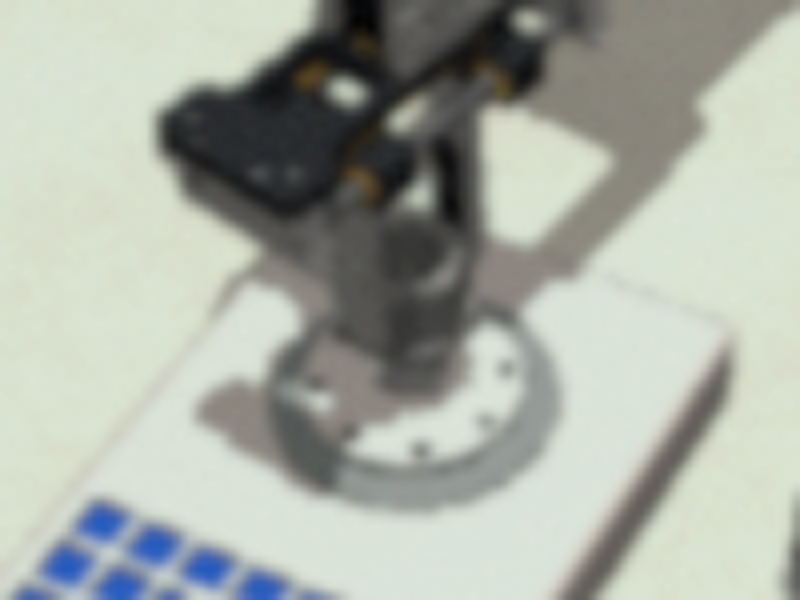

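The scene crop shows the nut just above the stud. I'll shift it about 1 mm along the jaw axis, then go down in stages while watching the force.

>>> step_arm:
  plan:
    - [[1,-0.5,-4,0,30],[1,-0.5,-8,0,30],[1,-0.5,-12,0,30],[1,-0.5,-16,0,30],[1,-0.5,-20,0,30],[1,-0.5,-23,0,30],[1,-0.5,-25,0,30],[1,-0.5,-25,0,30]]

```text
time: 5.97
tool_pos: [0.5032, -0.1055, 0.084]
ee_rot: [-3.141, -0.001, 1.182]
wrist_force: [1.1, 2.3, -1.0]
width: 0.0458
```

>>> step_arm:
  plan:
    - [[0,0,-1,0,30],[0,0,-2,0,30],[0,0,-3,0,30],[0,0,-4,0,30],[0,0,-5,0,30],[0,0,-5,0,30]]

```text
time: 6.47
tool_pos: [0.5036, -0.1054, 0.0822]
ee_rot: [3.141, -0.001, 1.182]
wrist_force: [-4.4, 3.4, 11.5]
width: 0.0456
```

>>> step_arm:
  plan:
    - [[-0.5,0.5,0,0,30],[-1,1,0,0,30],[-1,1,0,0,30]]

```text
time: 6.72
tool_pos: [0.5035, -0.1053, 0.0822]
ee_rot: [3.138, -0.0, 1.182]
wrist_force: [-1.6, 1.8, 8.5]
width: 0.0459
```

>>> step_arm:
  plan:
    - [[0,0,0,0.03,30],[0,0,0,0.06,30],[0,0,0,0.09,30],[0,0,0,0.09,30]]

```text
time: 7.05
tool_pos: [0.5029, -0.1047, 0.081]
ee_rot: [3.14, -0.001, 1.273]
wrist_force: [-0.6, 2.1, 1.0]
width: 0.0457
```

```bash
python3 - <<'E'
from h import *
o=robot.get_obs(); print(o['time'],o['tool_pos'],o['ee_rot'],o['wrist_force'],o['wrist_torque'])
E
```

```text
7.05 [ 0.50289509 -0.10474015  0.08102947] [ 3.13996826e+00 -5.63389666e-04  1.27301319e+00] [-0.56100662  2.11480704  0.98870255] [ 0.3008399   0.31922341 -0.05726615]
```

>>> step_arm:
  plan:
    - [[0,0,-1,0,30],[0,0,-2,0,30],[0,0,-3,0,30],[0,0,-3,0,30]]

```text
time: 7.38
tool_pos: [0.5029, -0.1048, 0.0794]
ee_rot: [3.14, -0.0, 1.272]
wrist_force: [-4.4, 3.8, 13.3]
width: 0.0455
```

>>> step_arm:
  plan:
    - [[-0.8,0.5,0,0.1,30],[-1.6,1,0,0.2,30],[-1.9,1.1,0,0.3,30],[-2.2,1.1,0,0.4,30],[-2.2,1.1,0,0.4,30]]

```text
time: 7.8
tool_pos: [0.502, -0.1035, 0.0799]
ee_rot: [3.136, 0.0, 1.675]
wrist_force: [-2.0, 4.1, 12.0]
width: 0.0459
```

>>> step_arm:
  plan:
    - [[-0.3,0,0,0.1,30],[-0.6,0,0,0.2,30],[-0.9,-0.2,0,0.3,30],[-1.3,-0.4,0,0.4,30],[-1.3,-0.4,0,0.4,30]]

```text
time: 8.22
tool_pos: [0.5002, -0.1049, 0.0779]
ee_rot: [3.139, 0.003, 2.075]
wrist_force: [0.2, 2.3, 5.7]
width: 0.0459
```

>>> step_arm:
  plan:
    - [[-0.4,-0.2,-0.5,0.1,30],[-0.7,-0.4,-1,0.2,30],[-0.7,-0.4,-1,0.2,30]]

```text
time: 8.47
tool_pos: [0.5, -0.1049, 0.0778]
ee_rot: [3.138, 0.004, 2.275]
wrist_force: [-0.9, 2.7, 8.7]
width: 0.0457
```

```bash
python3 - <<'E'
from h import *
o=robot.get_obs(); print(o['time'],o['tool_pos'],o['ee_rot'],o['wrist_force'],o['wrist_torque'],o['joint_positions'])
E
```

```text
8.4667 [ 0.49996189 -0.1048712   0.07780979] [3.13831828 0.00353814 2.27494738] [-0.87524193  2.72459555  8.73328255] [0.46022059 0.20655881 0.02303734] [-3.18442707e-01  5.83618902e-02  1.65854772e+00  9.61572424e-04
  1.41995700e+00 -1.02274180e+00]
```

>>> step_arm:
  plan:
    - [[-0.2,0,0,0.1,30],[-0.4,-0.2,0,0.2,30],[-0.4,-0.2,0,0.2,30]]

```text
time: 8.72
tool_pos: [0.4996, -0.1052, 0.0778]
ee_rot: [3.139, 0.004, 2.475]
wrist_force: [-0.2, 2.2, 8.2]
width: 0.0458
```

>>> step_arm:
  plan:
    - [[-0.2,-0.3,0,0.1,30],[-0.4,-0.5,0,0.2,30],[-0.4,-0.5,0,0.2,30]]

```text
time: 8.97
tool_pos: [0.4992, -0.1058, 0.0779]
ee_rot: [3.14, 0.005, 2.675]
wrist_force: [-1.1, 2.8, 8.8]
width: 0.0456
```

>>> step_arm:
  plan:
    - [[-0.1,-0.4,0,0.1,30],[-0.2,-0.7,0,0.2,30],[-0.2,-0.7,0,0.2,30]]

```text
time: 9.22
tool_pos: [0.4989, -0.1065, 0.0778]
ee_rot: [3.141, 0.005, 2.875]
wrist_force: [-0.6, 2.1, 8.7]
width: 0.0457
```

>>> step_arm:
  plan:
    - [[0,-0.3,0,0.1,30],[-0.1,-0.6,0,0.2,30],[-0.1,-0.6,0,0.2,30]]

```text
time: 9.47
tool_pos: [0.4989, -0.1069, 0.0776]
ee_rot: [-3.141, 0.005, 3.075]
wrist_force: [-0.6, 1.6, 6.8]
width: 0.0459
```

```bash
python3 - <<'E'
from h import *
w=snap('wrist','w4.png'); o=w['obs']; print(o['time'],o['tool_pos'],o['ee_rot'],o['wrist_force'],o['wrist_torque'],o['joint_positions'][5])
i=w['frame'][:,:,::-1]; cv2.imwrite('pics/c4.png',cv2.convertScaleAbs(cv2.resize(i[180:330,192:332],None,fx=4,fy=4,interpolation=cv2.INTER_CUBIC),alpha=1.7))
E
```

```text
9.4667 [ 0.49887869 -0.10688787  0.07755063] [-3.14134471  0.00475553  3.07489823] [-0.63571029  1.57516004  6.76483953] [0.59446791 0.04039489 0.01197529] -1.8271444721152486
```

View pics/c4.png

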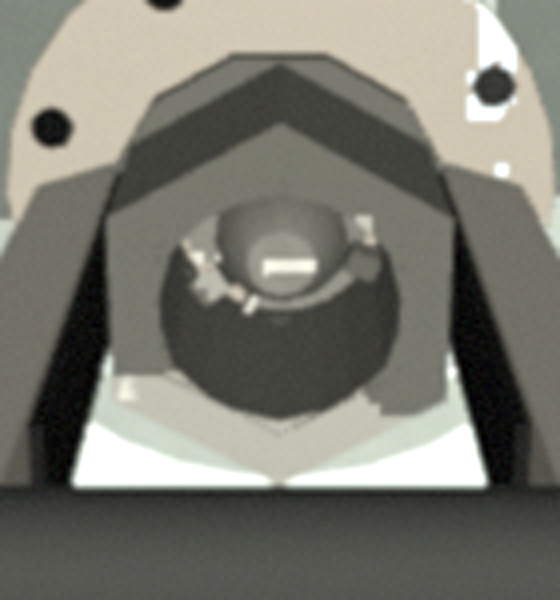

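The stud is centred in the bore and the lugs are at (368,265) and (207,287), with a gap edge near the left lug. I'll keep turning anticlockwise in small steps.

>>> step_arm:
  plan:
    - [[0,-0.15,0,0.05,30],[0,-0.3,0,0.1,30],[0,-0.3,0,0.1,30]]

```text
time: 9.77
tool_pos: [0.4975, -0.1076, 0.0757]
ee_rot: [-3.14, 0.001, -3.111]
wrist_force: [1.3, -0.1, 0.4]
width: 0.0461
```

>>> step_arm:
  plan:
    - [[0,-0.15,0,0.05,30],[0,-0.3,0,0.1,30],[0,-0.3,0,0.1,30]]

```text
time: 10.02
tool_pos: [0.4969, -0.1078, 0.0749]
ee_rot: [-3.141, -0.001, -3.012]
wrist_force: [0.7, -0.1, -1.0]
width: 0.0454
```

```bash
python3 - <<'E'
from h import *
o=robot.get_obs(); print(o['time'],o['tool_pos'],o['ee_rot'],o['wrist_force'],o['wrist_torque'],o['joint_positions'])
E
```

```text
10.0167 [ 0.49693217 -0.10783504  0.07489237] [-3.14085313e+00 -6.83837341e-04 -3.01215170e+00] [ 0.68311482 -0.1254053  -1.03690869] [ 0.0409385  -0.02167762  0.0010675 ] [-3.24558638e-01  5.95228898e-02  1.66340145e+00 -9.75740119e-04
  1.41895862e+00 -2.02464845e+00]
```

The force has gone to zero, so the thread has dropped in. I'll follow it down gently.

>>> step_arm:
  plan:
    - [[0,0,-1,0,30],[0,0,-2,0,30],[0,0,-3,0,30],[0,0,-3,0,30]]

```text
time: 10.35
tool_pos: [0.4969, -0.1074, 0.072]
ee_rot: [3.141, -0.001, -3.012]
wrist_force: [0.2, 0.7, -0.1]
width: 0.046
```

>>> step_arm:
  plan:
    - [[0,0,-0.5,0,30],[0,0,-1,0,30],[0,0,-1,0,30]]

```text
time: 10.6
tool_pos: [0.4973, -0.1074, 0.0718]
ee_rot: [-3.141, 0.0, -3.012]
wrist_force: [0.1, -0.9, 1.0]
width: 0.046
```

>>> step_arm:
  plan:
    - [[0,0.3,0,-0.1,30],[0,0.6,0,-0.2,30],[0.1,0.9,0,-0.3,30],[0.1,1.2,0,-0.4,30],[0.1,1.2,0,-0.4,30]]

```text
time: 11.02
tool_pos: [0.4972, -0.1061, 0.0713]
ee_rot: [3.141, -0.0, 2.87]
wrist_force: [-0.4, -0.9, -0.5]
width: 0.0458
```

```bash
cat > o.py <<'E'
from h import *
o=robot.get_obs(); print(o['time'],*[np.round(o[k],4) for k in('tool_pos','ee_rot','wrist_force','wrist_torque','width')])
E
python3 o.py
```

```text
11.0167 [ 0.4972 -0.1061  0.0713] [ 3.1415e+00 -2.0000e-04  2.8701e+00] [-0.3539 -0.8921 -0.5334] [-0.0045  0.0325  0.0441] 0.0458
```

>>> step_arm:
  plan:
    - [[0.1,0.3,-0.3,-0.1,30],[0.3,0.6,-0.6,-0.2,30],[0.4,0.9,-0.9,-0.3,30],[0.6,1.2,-1.2,-0.4,30],[0.6,1.2,-1.2,-0.4,30]]

```text
time: 11.43
tool_pos: [0.4982, -0.1048, 0.0703]
ee_rot: [3.141, 0.001, 2.473]
wrist_force: [1.8, -0.5, -0.7]
width: 0.0458
```

```bash
python3 o.py
```

```text
11.4333 [ 0.4982 -0.1048  0.0703] [3.1409e+00 6.0000e-04 2.4725e+00] [ 1.7894 -0.5172 -0.7157] [ 0.05   -0.1895 -0.0276] 0.0458
```

>>> step_arm:
  plan:
    - [[0.2,0.2,-0.35,-0.1,30],[0.4,0.4,-0.7,-0.2,30],[0.4,0.4,-0.7,-0.2,30]]

```text
time: 11.68
tool_pos: [0.4986, -0.1044, 0.0695]
ee_rot: [3.141, 0.0, 2.274]
wrist_force: [2.1, 0.5, -1.7]
width: 0.046
```

```bash
python3 o.py
```

```text
11.6833 [ 0.4986 -0.1044  0.0695] [3.1407e+00 4.0000e-04 2.2741e+00] [ 2.1076  0.5342 -1.7059] [ 0.1464 -0.2553 -0.0753] 0.046
```

>>> step_arm:
  plan:
    - [[0.3,0.2,-0.35,-0.1,30],[0.5,0.4,-0.7,-0.2,30],[0.5,0.4,-0.7,-0.2,30]]

```text
time: 11.93
tool_pos: [0.4991, -0.104, 0.0689]
ee_rot: [3.141, 0.0, 2.075]
wrist_force: [1.6, 0.2, -2.3]
width: 0.0459
```

```bash
python3 o.py
```

```text
11.9333 [ 0.4991 -0.104   0.0689] [3.1406e+00 2.0000e-04 2.0752e+00] [ 1.6271  0.1801 -2.3486] [ 0.1051 -0.39   -0.0798] 0.0459
```

>>> step_arm:
  plan:
    - [[0.2,0.1,-0.2,-0.05,30],[0.3,0.15,-0.4,-0.1,30],[0.3,0.15,-0.4,-0.1,30]]

```text
time: 12.18
tool_pos: [0.4995, -0.1039, 0.0686]
ee_rot: [3.14, 0.0, 1.977]
wrist_force: [2.8, -0.1, -2.3]
width: 0.0457
```

```bash
python3 o.py
```

```text
12.1833 [ 0.4995 -0.1039  0.0686] [3.1405e+00 3.0000e-04 1.9768e+00] [ 2.8183 -0.0855 -2.345 ] [ 0.0964 -0.4566 -0.0229] 0.0457
```

>>> step_arm:
  plan:
    - [[0.2,0.1,-0.2,-0.03,30],[0.2,0.1,-0.3,-0.06,30],[0.2,0.1,-0.3,-0.06,30]]

```text
time: 12.43
tool_pos: [0.4996, -0.1038, 0.0684]
ee_rot: [3.141, 0.0, 1.917]
wrist_force: [2.4, 0.3, -1.3]
width: 0.0457
```

```bash
python3 o.py
```

```text
12.4333 [ 0.4996 -0.1038  0.0684] [3.1406e+00 3.0000e-04 1.9166e+00] [ 2.4305  0.2864 -1.2998] [ 0.0778 -0.4644  0.0526] 0.0457
```

>>> step_arm:
  plan:
    - [[0.1,0.1,-0.1,-0.03,30],[0.2,0.1,-0.2,-0.06,30],[0.2,0.1,-0.2,-0.06,30]]

```text
time: 12.68
tool_pos: [0.4998, -0.1038, 0.0681]
ee_rot: [3.141, 0.0, 1.856]
wrist_force: [2.2, -0.4, -1.5]
width: 0.0459
```

```bash
python3 o.py
```

```text
12.6833 [ 0.4998 -0.1038  0.0681] [3.1406e+00 3.0000e-04 1.8556e+00] [ 2.1778 -0.4327 -1.5284] [ 0.0341 -0.5893 -0.0102] 0.0459
```

>>> step_arm:
  plan:
    - [[0.1,0,-0.1,-0.03,30],[0.2,0,-0.2,-0.06,30],[0.2,0,-0.2,-0.06,30]]

```text
time: 12.93
tool_pos: [0.5, -0.1038, 0.0679]
ee_rot: [3.141, 0.0, 1.795]
wrist_force: [2.6, 0.4, -2.5]
width: 0.0459
```

```bash
python3 o.py
```

```text
12.9333 [ 0.5    -0.1038  0.0679] [3.1407e+00 2.0000e-04 1.7949e+00] [ 2.6162  0.4236 -2.4508] [ 0.0742 -0.5621  0.0418] 0.0459
```

>>> step_arm:
  plan:
    - [[0.3,0,-0.1,-0.03,30],[0.5,0,-0.2,-0.06,30],[0.5,0,-0.2,-0.06,30]]

```text
time: 13.18
tool_pos: [0.5002, -0.1037, 0.0677]
ee_rot: [3.141, -0.0, 1.735]
wrist_force: [1.8, -0.1, -1.4]
width: 0.0456
```

```bash
python3 o.py
```

```text
13.1833 [ 0.5002 -0.1037  0.0677] [ 3.1413 -0.      1.7346] [ 1.836  -0.0935 -1.3956] [ 0.0972 -0.4258  0.0739] 0.0456
```

>>> step_arm:
  plan:
    - [[0.2,0,-0.1,-0.03,30],[0.3,0,-0.2,-0.06,30],[0.3,0,-0.2,-0.06,30]]

```text
time: 13.43
tool_pos: [0.5004, -0.1037, 0.0676]
ee_rot: [3.141, 0.0, 1.675]
wrist_force: [1.0, 0.1, -0.5]
width: 0.0458
```

```bash
python3 o.py
```

```text
13.4333 [ 0.5004 -0.1037  0.0676] [3.1415e+00 1.0000e-04 1.6749e+00] [ 0.9561  0.0954 -0.4994] [ 0.0992 -0.2911  0.3132] 0.0458
```

Torque has risen to 0.31 N·m and z has levelled off after about 92° clockwise, so this is the firm stop. I'll release and rise.

>>> step_arm:
  plan:
    - [[0,0,0,0,55],[0,0,0,0,75],[0,0,0,0,75],[0,0,0,0,75],[0,0,10,0,75],[0,0,30,0,75],[0,0,60,0,75],[0,0,60,0,75]]

```text
time: 14.1
tool_pos: [0.5038, -0.1049, 0.1343]
ee_rot: [3.131, 0.005, 1.672]
wrist_force: [1.2, -0.4, 0.2]
width: 0.0703
```

>>> step_arm:
  plan:
    - [[0,-15,15,0,75],[0,-35,25,0,75],[0,-55,25,0,75],[0,-55,25,0,75]]

```text
time: 14.43
tool_pos: [0.5009, -0.1619, 0.1537]
ee_rot: [3.14, 0.003, 1.669]
wrist_force: [-0.6, 0.7, -0.6]
width: 0.0705
```

```bash
python3 - <<'E'
from h import *
w=snap('wrist','w5.png'); o=w['obs']; print(o['time'],o['tool_pos'],o['ee_rot'],o['wrist_force'])
c=proj(w,[[.5008,-.107,.075]])[0]; print(c); x,y=int(c[0])-50,max(0,int(c[1])-40); print(x,y)
i=w['frame'][:,:,::-1][y:y+75,x:x+100]; cv2.imwrite('pics/c5.png',cv2.convertScaleAbs(cv2.resize(i,None,fx=8,fy=8,interpolation=cv2.INTER_CUBIC),alpha=1.3))
E
```

```text
14.4333 [ 0.50089193 -0.16187187  0.15373136] [3.13968917e+00 3.10969702e-03 1.66903946e+00] [-0.55207396  0.72006217 -0.6044126 ]
[267.85546638 133.60828872]
217 93
```

View pics/c5.png

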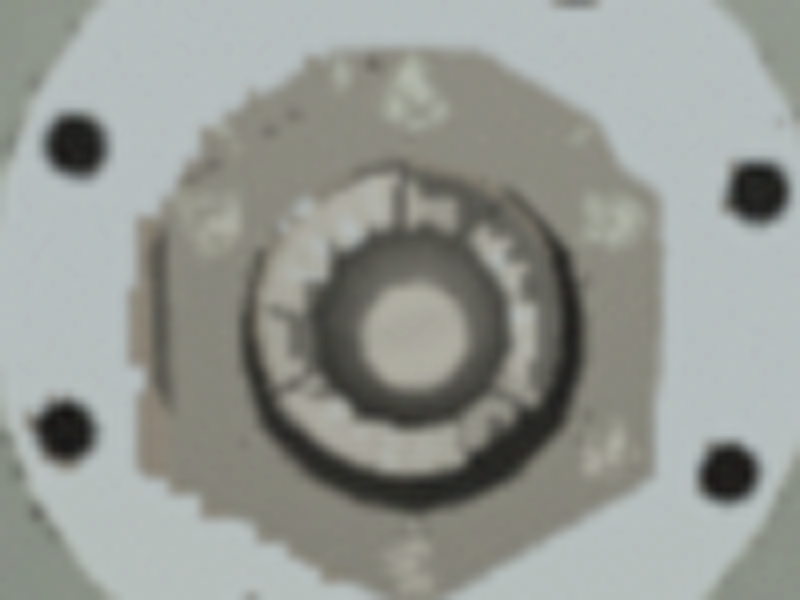

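The crop shows the nut seated flat and centred around the stud tip (413,335), with the lugs under the threads, and the gripper is clear. Turning further would only force it, so I'm handing in.

```bash
python3 -c "
from h import *
print(robot.close_job())"
```

```text
the job is handed in; nothing more can be done
None
```

I put the smaller grey nut on the stud, tightened it until it stopped firmly, let go and handed the job in at about 14.4 s of robot time. I had no direct reading of the sprung disc, so "fully down" is inferred from the last checks.

**What happened:** From the camera images I aligned the nut to land in the gaps, but it landed high, probably on the stops. I backed it off anticlockwise under about 6–13 N until the push force vanished and the tool sank. That took about 115–120°, more than the 105° you gave. I then turned it about 92° clockwise.

**Last checks:**
- **Stop reached:** torque rose from 0.07 to 0.31 N·m over the last few degrees while the height levelled off. I stopped there, since turning further would have forced the nut.
- **Depth:** the tool ended about 10 mm below the thread-riding height. That puts the nut about 2 mm below the resting disc; the absolute height reading gives about 3.5 mm. The two differ because the readings scatter by 1–2 mm.
- **Position:** the last wrist picture showed the nut level, centred on the stud and released, with the gripper clear.

I did not re-check the bystanders with a final picture. The arm passed them well above, and I saw no sign of contact.

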